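# Put the rinsed dosing caps back on their laundry bottles

## Task

The four dosing caps of the laundry bottles have been rinsed and left to drain in one stack, mouth down. Take the stack apart and put each cap, mouth down, over the spout of its own bottle (the wider the cap, the wider the bottle's collar), sitting fully down on the collar; the child-proof cap with the two thumb pads must be turned until its notches drop over the two lugs of its bottle. Leave all the bottles standing where they are and do not shift the scrubbing brush or the soap dish.

Things in the scene. Friction and masses are not known exactly. Their poses are not given: they have to be found in the camera images.
- rinse_cap: Smallest blue ribbed round dosing cap (upturned cup): outer diameter 40, height 36, wall 2.5, top 3 mm, 18 g. Top of the loose stack; below it childproof, softener and detergent caps, each centred to about 8 mm on the one beneath, the last on a fixed black rubber mat (diameter 100, 8 mm thick) on the counter. Origin: centre of the rim at its open underside, z up.
- childproof_cap: Second in the stack: blue round cap, diameter 50, height 40, wall 2.5 mm, 26 g. Two flat thumb pads (18 wide, 57 mm over both) at +x and -x; under each a notch in the skirt, 18 wide, 10 mm high, open downward. Fingers fit at +y and -y. A half turn gives the same shape. Origin: centre of the rim at its open underside, z up.
- softener_cap: Third in the stack: blue ribbed round dosing cap (upturned cup), outer diameter 58, height 42, wall 2.5, top 3 mm, 28 g. Origin: centre of the rim at its open underside, z up.
- detergent_cap: Widest, at the bottom of the stack, on the mat: blue ribbed round dosing cap (upturned cup), outer diameter 68, height 44, wall 2.5, top 3 mm, 34 g. Origin: centre of the rim at its open underside, z up.
- rinse_bottle: White slim round bottle, diameter 62 mm, about 0.4 kg, loose. Collar 45 mm across, its flat top 140 mm above the counter. Grey spout: diameter 19 up to 156 mm, tapering to 12, tip at 168 mm. Takes the 40 mm cap, whose rim rests on the collar. Origin: centre of the underside; z up the spout's axis.
- childproof_bottle: White square bottle, 70 x 70 mm, 0.5 kg, loose. Collar 60 mm across, flat top at z 125 mm. Grey spout: diameter 38 up to 141, tapering to 20, tip at 156 mm. Two grey lugs at +x and -x, to 29 mm from the axis, 9 wide, 8 high. Cap askew: rim stands on the lugs. Cap's x along bottle's x (either way, to 10 degrees): drops onto the collar. Origin: centre of the underside; z up the spout's axis.
- softener_bottle: White round waisted bottle, diameter 78 mm, about 0.65 kg, loose. Collar 64 mm across, its flat top 165 mm above the counter. Grey spout: diameter 36 up to 179 mm, tapering to 20, tip at 198 mm. Takes the 58 mm cap, whose rim rests on the collar. Origin: centre of the underside; z up the spout's axis.
- detergent_bottle: White oblong bottle, 78 mm along x, 104 mm along y, about 1 kg, loose. Round collar 74 mm across, its flat top 150 mm above the counter. Grey spout: diameter 46 up to 164 mm, tapering to 24, tip at 184 mm. Takes the 68 mm cap, whose rim rests on the collar. Origin: centre of the underside; z up the spout's axis.
- scrub_brush: Bystander, not to be shifted: wooden scrubbing brush lying bristles down, 60 mm along x, 150 mm along y, 40 mm high. Origin: centre of the underside.
- soap_dish: Bystander, not to be shifted: white ceramic soap dish with a bar of soap, 88 mm along x, 125 mm along y, 32 mm high. Origin: centre of the underside.

How it is judged:
At the end, for the whole second after the job is handed in: Each cap is at rest, upright to 0.1 rad, on its own bottle: rim within 3 mm of collar height, axes within 10 mm (child-proof cap, over its lugs: 6 mm). Bottles upright to 0.1 rad and within 40 mm of their starts, brush and soap dish within 30 mm. All under 20 mm/s, released (horizontal distance between detergent_cap and detergent_bottle below 0.01 m and z of detergent_cap in the frame of detergent_bottle between 0.147 and 0.153 m and angle between each of detergent_cap, detergent_bottle, softener_cap, softener_bottle, childproof_cap, childproof_bottle, rinse_cap, rinse_bottle's own z axis and vertical below 0.1 rad and distance of each of detergent_bottle, softener_bottle, childproof_bottle, rinse_bottle from where it was at the start of the episode below 0.04 m and linear speed of each of detergent_cap, detergent_bottle, softener_cap, softener_bottle, childproof_cap, childproof_bottle, rinse_cap, rinse_bottle below 0.02 m/s and horizontal distance between softener_cap and softener_bottle below 0.01 m and z of softener_cap in the frame of softener_bottle between 0.162 and 0.168 m and horizontal distance between childproof_cap and childproof_bottle below 0.006 m and z of childproof_cap in the frame of childproof_bottle between 0.122 and 0.128 m and horizontal distance between rinse_cap and rinse_bottle below 0.01 m and z of rinse_cap in the frame of rinse_bottle between 0.137 and 0.143 m and distance of each of scrub_brush, soap_dish from where it was at the start of the episode below 0.03 m); the robot touches nothing.
It fails at once if a bottle is knocked over (tipped by more than 0.5 rad) (angle between any of detergent_bottle, softener_bottle, childproof_bottle, rinse_bottle's own z axis and vertical above 0.5 rad).
It fails at once if the brush or the soap dish is shifted by more than 30 mm (distance of any of scrub_brush, soap_dish from where it was at the start of the episode above 0.03 m).
It also fails if it takes over 112 s, if anything falls off the work surface, if the arm or the gripper's body presses on something with over 40 N, if the wrist force passes 120 N, or if a joint passes its speed limit or range.

## Robot

A 6-joint arm with a two-finger parallel gripper is mounted at the origin on the work surface. World frame = base frame: x ahead of the robot, y to its left, z up, the work surface at z = 0. Lengths are in m, angles in rad, forces in N, time in s.
With the tool pointing down it reaches from about 0.15 to 0.775 m from the base axis. Payload 6.1 kg.
Tool frame: the origin (TCP) lies midway between the tips of the shut fingers; the grasp point (between the pads) lies 19 mm behind it; z points along the fingers, y is the line along which they close (so a half turn about z gives the same grasp; the last joint's range is limited). The gripper opens to 85 mm and grips with 20 to 120 N. Pads are 22 mm wide; open, the fingers measure 114 mm over their backs; the gripper's body (76 mm by 85 mm) begins 54 mm behind the grasp point. The pads swing forward as they close: fully open they stand 13 mm farther back than shut.
Start: joints at [-1.315, 0.126, -0.04, 1.405, 0, 1.571], TCP at [0.133, -0.508, 0.231] pointing down, gripper open.
Joint ranges: [-2.72, 2.72], [-0.95, 1.95], [-1.27, 1.35], [-1.78, 2.02], [-1.46, 1.47], [-3.14, 3.14]. Speed limits (rad/s): [2.39, 2.39, 3.01, 3.14, 3.14, 3.14].

## Interface

Orientations are given as [roll, pitch, yaw] about the fixed x, y, z axes, in that order (R = Rz(yaw) Ry(pitch) Rx(roll)).
In Python, from bench import ctrl gives the robot as it stands.
- The arm moves only by the shell command python3 jog.py 'ROWS' [OPENING]. ROWS is a JSON object whose key "motion" holds a list of rows, 1 to 20 of them, each of 4 numbers: dx, dy, dz in mm, then a turn about the tool's z in rad; each row is the pose to reach, as a shift and turn from the pose commanded when the command began, along the tool's axes at that moment; what a row does not reach only later rows make up. A row lasts 1/12 s, in which the tool goes at most 0.0417 m and 0.125 rad, less where a joint would pass 70% of its speed; a pose out of reach is approached as far as the arm can. OPENING is the opening from 0.0 (shut) to 1.0 (fully open), set as the command begins (- or left out keeps the last). The fingers move at their own pace and stop on an object; the grip force is fixed at half the most. Time passes only in rows, so rows that do not move let the fingers close. It prints the time, the measured TCP pose, the force, the opening and the grip force at its end. Input that does not fit is refused with a message, and nothing moves.
- ctrl.get_obs(): the state, without advancing time (a new reading comes with each control period).
- ctrl.read_camera(name): name is "scene" or "top" or "wrist"; returns the picture (384x512x3 uint8, red, green, blue); there is no depth.
- ctrl.get_calibration(name): a dict with "K" (3x3 intrinsics, pixels), "rvec" (rotation vector, rad) and "tvec" (3), from world to camera coordinates, as OpenCV has them. Camera axes: x right, y down, z forward; pixel columns grow to the right and rows downward; lengths in m; the calibration is good to about 2 mm. A picture is of the moment at which its call begins: read the wrist's pose just before it. get_calibration takes no time and is no camera call; for the wrist camera it gives the pose at the moment of the call.
- ctrl.sign_off(): hands the job in; it is judged then, once.
The state is a dict: "time": time; "q": joint angles; "joint_velocities": joint speeds; "joint_torque": joint torques, N m; "position": TCP position; "tcp_rot": TCP orientation; "force": force on the tool from outside, world axes, zero at the start; "wrist_torque": the same for the moment, N m; "gripper_width": opening from 0.0 (shut) to 1.0 (fully open); "finger_force": force on a finger pad.
Only numpy, scipy, OpenCV 4.12 (cv2) and the standard library are available. Lean on these libraries where they do the work, as an engineer would, in place of code of your own. Each camera call takes 0.05 s, during which the arm holds its last target. There are 200 camera calls.

## Working session

There is one attempt and no reset: what is moved stays moved. The work goes in short steps, Python scripts to look and compute and a shell command to move; the robot and the scene stay as the last step left them, time stands still between calls to the robot, and variables do not carry over. Pictures are saved under pics/ and viewed, at most 14 in all, crops included, and the job is handed in when it is done.

```bash
ls; mkdir -p pics
cat > h.py <<'E'
import numpy as np,cv2
from bench import ctrl
def P(c):
    c=ctrl.get_calibration(c) if isinstance(c,str) else c
    return np.array(c["K"],float),np.array(c["rvec"],float).reshape(3,1),np.array(c["tvec"],float).reshape(3,1)
def ray(c,u,v):
    K,r,t=P(c);R=cv2.Rodrigues(r)[0]
    d=R.T@np.linalg.inv(K)@np.array([u,v,1.]);return (-R.T@t).ravel(),d/np.linalg.norm(d)
def at(c,u,v,z):
    o,d=ray(c,u,v);return o+d*(z-o[2])/d[2]
def proj(c,p):
    K,r,t=P(c);return cv2.projectPoints(np.array(p,float).reshape(-1,3),r,t,K,None)[0].reshape(-1,2)
def tri(*obs):
    A=np.zeros((3,3));b=np.zeros(3)
    for c,u,v in obs:
        o,d=ray(c,u,v);M=np.eye(3)-np.outer(d,d);A+=M;b+=M@o
    return np.linalg.solve(A,b)
def snap(n,f):
    im=ctrl.read_camera(n)[:,:,::-1].copy();cv2.imwrite("pics/"+f,im);return im
E
python3 - <<'E'
from h import *
for n in("top","scene","wrist"):
    snap(n,n+"0.png");c=P(n);print(n,c[0][0,0],ray(n,256,192))
o=ctrl.get_obs();print(o["position"],o["tcp_rot"],o["time"])
a=cv2.imread("pics/top0.png");cv2.imwrite("pics/top0b.png",cv2.resize(a,(800,600),interpolation=cv2.INTER_CUBIC))
a=cv2.imread("pics/scene0.png");cv2.imwrite("pics/scene0b.png",cv2.resize(a,(800,600),interpolation=cv2.INTER_CUBIC))
E
```

```text
bench.py
jog.py
pics
top 347.72348109281995 (array([ 3.71630100e-01, -2.01504234e-04,  8.89641475e-01]), array([ 0.16904457, -0.01218564, -0.98553308]))
scene 436.7639270346759 (array([ 1.00580947, -0.69524879,  0.76932048]), array([-0.47453885,  0.64667116, -0.59718447]))
wrist 314.520910722357 (array([ 0.20578895, -0.48890292,  0.37201386]), array([-0.28030278, -0.07815007, -0.9567251 ]))
[ 0.13274514 -0.50761269  0.23068833] [-3.14033846e+00  7.39696318e-06  2.55794249e-01] 0.15
```

View pics/top0b.png

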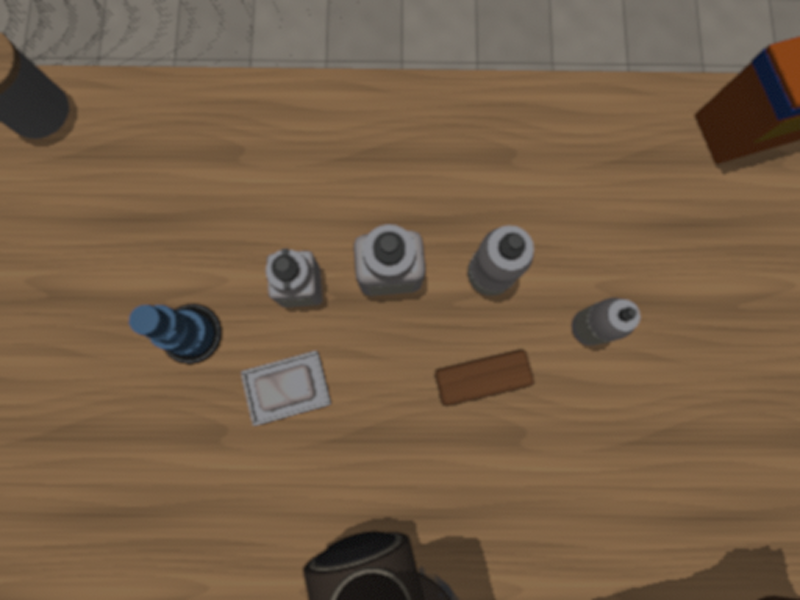

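View pics/scene0b.png

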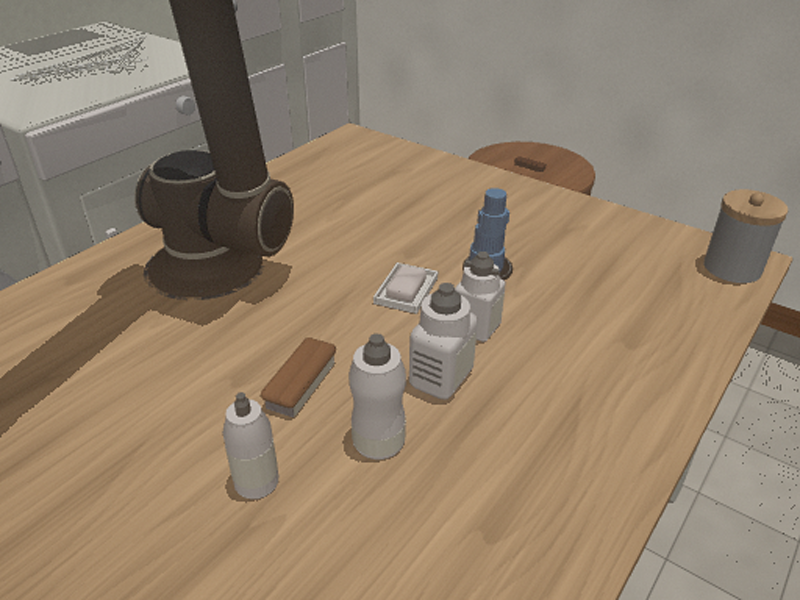

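The top view shows the stack at the left: rinse cap at (147,320) and mat at (192,333). Spouts are childproof (286,266), detergent (389,247), softener (513,246) and rinse (627,314). The scene view shows the same layout. Next I'll make enlarged crops with pixel ticks.

```bash
cat >> h.py <<'E'
def tiles(im,cs,f,w=52,h=58,s=5,step=10,n=3):
    T=[]
    for (u,v) in cs:
        u0,v0=int(u-w/2),int(v-h/2)
        p=cv2.getRectSubPix(im,(w,h),(u0+w/2-.5,v0+h/2-.5))
        t=cv2.resize(p,None,fx=s,fy=s,interpolation=cv2.INTER_CUBIC)
        for x in range(u0+(-u0)%step,u0+w,step):
            X=int((x-u0+.5)*s);cv2.line(t,(X,0),(X,6),(0,0,255),1);cv2.putText(t,str(x),(X-9,17),0,.35,(0,0,255),1)
        for y in range(v0+(-v0)%step,v0+h,step):
            Y=int((y-v0+.5)*s);cv2.line(t,(0,Y),(6,Y),(0,0,255),1);cv2.putText(t,str(y),(8,Y+4),0,.35,(0,0,255),1)
        t[:,-1]=0;t[-1]=0;T.append(t)
    while len(T)%n:T.append(T[0]*0)
    cv2.imwrite("pics/"+f,np.vstack([np.hstack(T[i:i+n]) for i in range(0,len(T),n)]))
E
python3 - <<'E'
from h import *
k=.64
tiles(cv2.imread("pics/top0.png"),[(a*k,b*k) for a,b in [(177,328),(288,275),(389,255),(505,255),(615,318)]],"t1.png")
tiles(cv2.imread("pics/scene0.png"),[(a*k,b*k) for a,b in [(492,222),(482,275),(445,310),(376,365),(243,410)]],"s1.png")
E
```

```text
(no output)
```

View pics/t1.png

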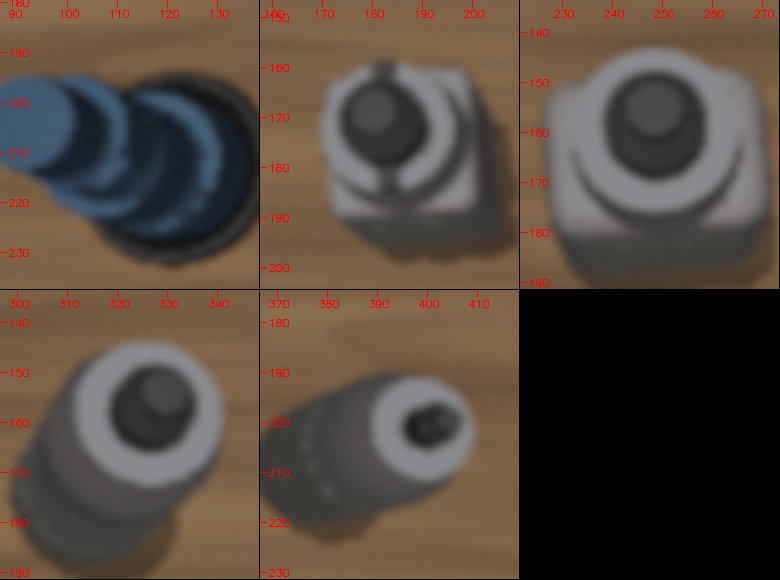

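View pics/s1.png

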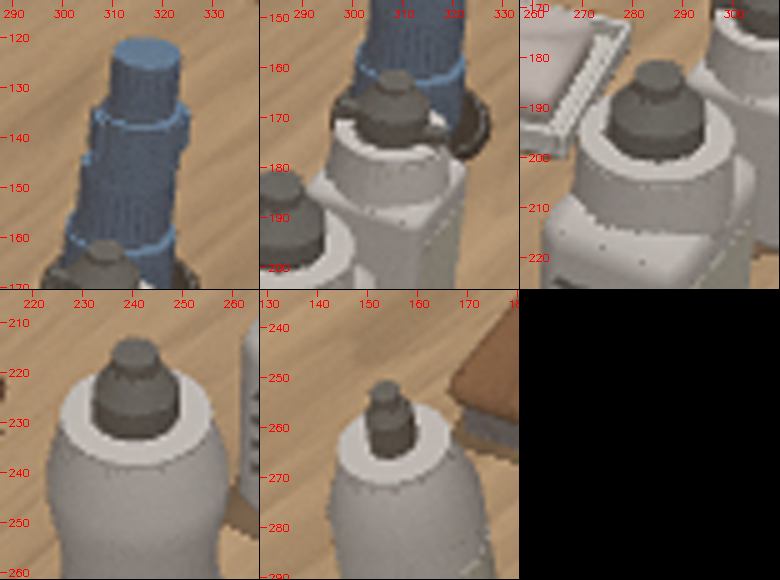

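Tips and collars read off. Triangulating.

Run:
```python
from h import *
np.set_printoptions(precision=4,suppress=True)
D=dict(stack=((92.7,204.2),(316.7,123.0),.170,None,0),child=((180,168.4),(308.8,161.5),.156,(183.4,172),.125),
det=((248.6,155.2),(285,182.2),.184,(249,159.8),.150),soft=((330,153.8),(240,214.8),.198,(326.3,158.2),.165),
rinse=((403.4,199),(153.8,251.8),.168,(399.1,201.2),.14))
for n,(a,b,z,c,zc) in D.items():
    X=tri(("top",*a),("scene",*b))
    print(n,X,z,"top@z",at("top",*a,z)[:2],"scene@z",at("scene",*b,z)[:2],"collar",at("top",*c,zc)[:2] if c else "")
print("lugs",at("top",182.4,160.4,.133),at("top",183.2,182.4,.133))
K,r,t=P("wrist");o=ctrl.get_obs();print(cv2.Rodrigues(r)[0],ray("wrist",256,192)[0]-o["position"])
```

```text
stack [0.4677 0.3328 0.1675] 0.17 top@z [0.4658 0.3301] scene@z [0.4707 0.3309] collar 
child [0.5486 0.1564 0.156 ] 0.156 top@z [0.5475 0.1556] scene@z [0.5492 0.1577] collar [0.5467 0.1541]
det [0.5715 0.0079 0.1845] 0.184 top@z [0.5709 0.0072] scene@z [0.5718 0.0094] collar [0.57   0.0066]
soft [ 0.5721 -0.1602  0.1987] 0.198 top@z [ 0.5718 -0.1608] scene@z [ 0.5721 -0.1591] collar [ 0.5715 -0.1602]
rinse [ 0.4839 -0.3199  0.1672] 0.168 top@z [ 0.4837 -0.3196] scene@z [ 0.4848 -0.3203] collar [ 0.4831 -0.3223]
lugs [0.5715 0.1559 0.133 ] [0.5213 0.1519 0.133 ]
[[ 0.2537 -0.9673 -0.0011]
 [-0.9239 -0.2427  0.296 ]
 [-0.2865 -0.074  -0.9552]] [0.073  0.0187 0.1413]
```

```bash
cat >> h.py <<'E'
from scipy.spatial.transform import Rotation as Rn
def go(x,y,z,yaw=None):
    "tool-axis shift and turn from the pose now"
    o=ctrl.get_obs();R=Rn.from_euler("xyz",o["tcp_rot"]).as_matrix()
    d=R.T@(np.array([x,y,z])-o["position"]);now=o["tcp_rot"][2]
    tw=0 if yaw is None else -((yaw-now+np.pi)%(2*np.pi)-np.pi)
    print("go",np.round(d,4),round(tw,4),"| pos",np.round(o["position"],4),"rot",np.round(o["tcp_rot"],3),"t",round(o["time"],2))
E
python3 -c "
from h import *
go(.42,.333,.29,0)"
```

```text
go [ 0.4906 -0.7407 -0.0584] 0.2558 | pos [ 0.1327 -0.5076  0.2307] rot [-3.14   0.     0.256] t 0.15
```

The rows are not in the units I measure in: shifts go in mm. I convert before sending: -0.741 m is -741, 0.49 m is 490.

```bash
python3 jog.py '{"motion":[[490, -741, -60, 0.256], [490, -741, -60, 0.256], [490, -741, -60, 0.256], [490, -741, -60, 0.256], [490, -741, -60, 0.256], [490, -741, -60, 0.256], [490, -741, -60, 0.256], [490, -741, -60, 0.256], [490, -741, -60, 0.256], [490, -741, -60, 0.256], [490, -741, -60, 0.256], [490, -741, -60, 0.256], [490, -741, -60, 0.256], [490, -741, -60, 0.256], [490, -741, -60, 0.256], [490, -741, -60, 0.256], [490, -741, -60, 0.256], [490, -741, -60, 0.256], [490, -741, -60, 0.256], [490, -741, -60, 0.256]]}' 0.75
python3 -c "
from h import *
go(.42,.333,.29,0)"
```

```text
time: 1.82
position: [0.3839, 0.0249, 0.2823]
tcp_rot: [-3.11, 0.001, 0.042]
force: [0.4, 0.6, -0.7]
gripper_width: 0.748
finger_force: 0.0
go [ 0.0488 -0.3064  0.0019] 0.0417 | pos [0.3839 0.0249 0.2823] rot [-3.11e+00  1.00e-03  4.20e-02] t 1.82
```

```bash
python3 jog.py '{"motion":[[49, -306, 0, 0.042], [49, -306, 0, 0.042], [49, -306, 0, 0.042], [49, -306, 0, 0.042], [49, -306, 0, 0.042], [49, -306, 0, 0.042], [49, -306, 0, 0.042], [49, -306, 0, 0.042], [49, -306, 0, 0.042], [49, -306, 0, 0.042], [49, -306, 0, 0.042], [49, -306, 0, 0.042], [49, -306, 0, 0.042]]}'
python3 -c "
from h import *
go(.42,.333,.29,0)
c=ctrl.get_calibration('wrist');im=snap('wrist','w1.png')
np.save('w1.npy',np.r_[np.ravel(c['rvec']),np.ravel(c['tvec'])]);print(np.array(c['K']))
cv2.imwrite('pics/w1b.png',cv2.resize(im,(800,600),interpolation=cv2.INTER_CUBIC))"
```

```text
time: 2.9
position: [0.4259, 0.0405, 0.2908]
tcp_rot: [-3.078, 0.003, 0.052]
force: [0.3, 0.0, -0.9]
gripper_width: 0.748
finger_force: 0.0
go [ 0.0092 -0.2917  0.0194] 0.0518 | pos [0.4259 0.0405 0.2908] rot [-3.078e+00  3.000e-03  5.200e-02] t 2.9
[[314.52091072   0.         254.25392897]
 [  0.         314.52091072 193.64139109]
 [  0.           0.           1.        ]]
```

View pics/w1b.png

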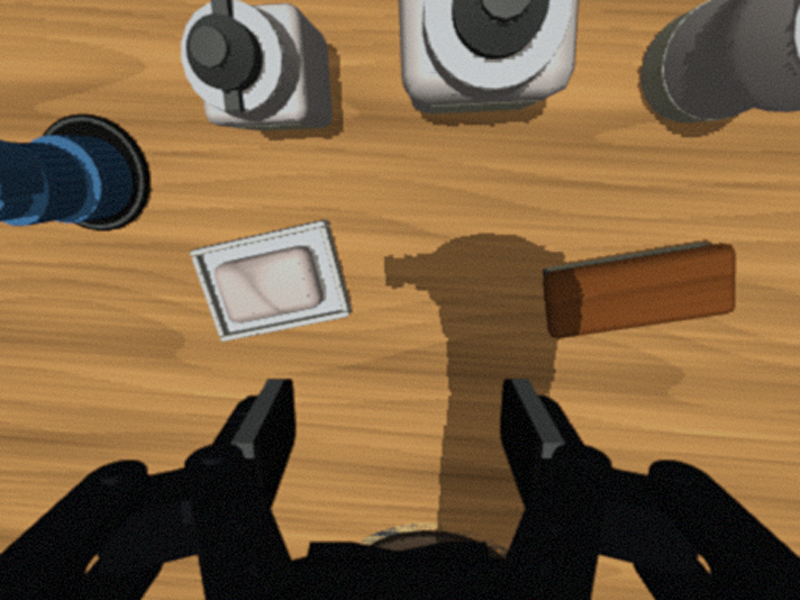

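The wrist view shows the childproof bottle (spout at (228,50), lugs running vertically), the soap dish and part of the stack. The arm stopped short at y=0.04, so I'll check the joints.

```bash
python3 -c "
from h import *
o=ctrl.get_obs();print(np.round(o['q'],3),np.round(o['joint_velocities'],3),o['tcp_rot'])"
```

```text
[ 0.051 -0.048 -0.093  1.529  0.064  3.141] [ 0.001 -0.005 -0.005  0.002  0.001  0.001] [-3.07760319e+00  2.66205578e-03  5.17413577e-02]
  5 jog.py
  3 bench.py
  8 total
```
q6 at 3.141 limit. So yaw = q1 - q6 + π: at start -1.315... -1.315-1.571+π=.256 ✓. At yaw 0, q1=.05 → q6=3.19 > limit. So at q1=+0.6, need yaw: q6=q1-yaw+π... yaw = q1-q6+π → q6 = q1+π-yaw ≤3.14 → yaw ≥ q1. Yaw in [q1, q1+2π]. Neutral yaw = q1+π/2 (q6=π/2). Hmm so at stack q1=.62: yaw between .62 and .62+6.28. yaw=π/2: fine: tool x along world y; fingers close along x. Or yaw=π: camera on the robot side; fingers close along world y.

Joint 6 is at its limit, so the yaw has to be at least q1. I'll use yaw π/2 instead.

```bash
python3 -c "
from h import *
go(.467,.27,.29,1.571)"
```

```text
go [ 0.0527 -0.2265  0.0151] -1.5193 | pos [0.4261 0.0406 0.2908] rot [-3.078e+00  3.000e-03  5.200e-02] t 2.95
```

Scaled: -0.226 m is -226, 0.05 m is 50.

```bash
python3 jog.py '{"motion":[[50, -226, 0, -1.52], [50, -226, 0, -1.52], [50, -226, 0, -1.52], [50, -226, 0, -1.52], [50, -226, 0, -1.52], [50, -226, 0, -1.52], [50, -226, 0, -1.52], [50, -226, 0, -1.52], [50, -226, 0, -1.52], [50, -226, 0, -1.52], [50, -226, 0, -1.52], [50, -226, 0, -1.52], [50, -226, 0, -1.52], [50, -226, 0, -1.52], [50, -226, 0, -1.52], [50, -226, 0, -1.52]]}'
python3 -c "
from h import *
go(.467,.27,.29,1.571)
o=ctrl.get_obs();print(np.round(o['q'],3))"
```

```text
time: 4.28
position: [0.4642, 0.2683, 0.305]
tcp_rot: [-3.135, -0.064, 1.569]
force: [-0.4, -0.3, 0.4]
gripper_width: 0.748
finger_force: 0.0
go [0.0007 0.0029 0.0151] -0.0017 | pos [0.4642 0.2683 0.305 ] rot [-3.135 -0.064  1.569] t 4.28
[0.492 0.138 0.135 1.543 0.059 2.064]
```

```bash
cat >> h.py <<'E'
def wsnap(f):
    c=ctrl.get_calibration('wrist');im=snap('wrist',f+'.png')
    np.save(f+'.npy',np.r_[np.ravel(c['rvec']),np.ravel(c['tvec'])])
    cv2.imwrite('pics/'+f+'b.png',cv2.resize(im,(800,600),interpolation=cv2.INTER_CUBIC))
def wc(f):
    a=np.load(f+'.npy');return dict(K=ctrl.get_calibration('wrist')['K'],rvec=a[:3],tvec=a[3:])
E
python3 -c "
from h import *
wsnap('w2')"
```

```text
(no output)
```

View pics/w2b.png

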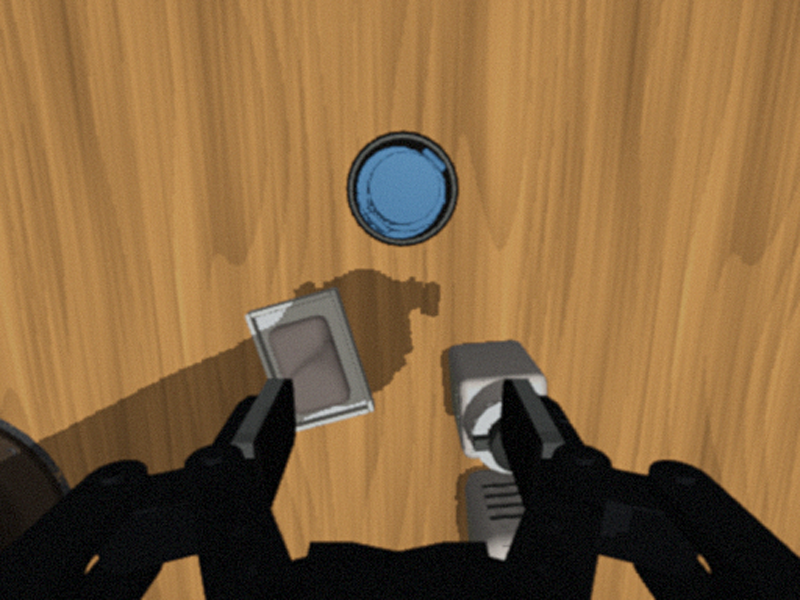

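The stack from above: rinse top at about (408,184), a childproof thumb pad at about (434,159), mat ring (402,188). I'll enlarge it.

```bash
python3 -c "
from h import *
tiles(cv2.imread('pics/w2.png'),[(258,120)],'w2c.png',76,76,7,10,1)"
```

```text
(no output)
```

View pics/w2c.png

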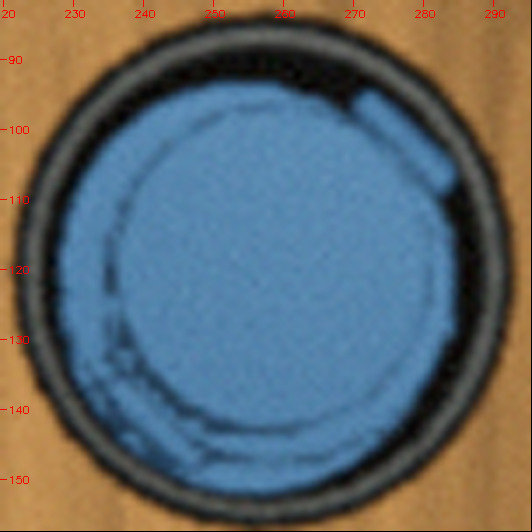

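```bash
python3 -c "
from h import *
c=wc('w2');X=at(c,258.5,119.1,.17);print(X, tri((c,258.5,119.1),('scene',316.7,123.0)))
p=lambda X,Y:at(c,220+(X-3.5)/7,90+(Y-60)/7,.13)
a=p(460,165)-p(375,92);b=p(205,455)-p(120,360);print(np.arctan2(a[1],a[0])+np.pi/2,np.arctan2(b[1],b[0])+np.pi/2)
print('mat',p(265,272),at(c,220+261.5/7,90+212/7,.008))
go(X[0],X[1],.145)
o=ctrl.get_obs();print(Rn.from_euler('xyz',o['tcp_rot']).as_matrix()[:,2])"
```

```text
[0.46699737 0.33326969 0.17      ] [0.467988   0.3337746  0.16800767]
0.88809838167756 0.731224243057401
mat [0.46612498 0.33197416 0.13      ] [0.46648705 0.33108216 0.008     ]
go [0.0546 0.0037 0.1638] 0 | pos [0.4642 0.2683 0.3051] rot [-3.135 -0.064  1.57 ] t 4.33
[-0.00605689  0.06369387 -0.9979511 ]
```

```bash
python3 jog.py '{"motion":[[30, 4, 30, 0], [55, 4, 60, 0], [55, 4, 90, 0], [55, 4, 120, 0], [55, 4, 150, 0], [55, 4, 167, 0], [55, 4, 167, 0], [55, 4, 167, 0], [55, 4, 167, 0]]}'
python3 -c "
from h import *
go(.467,.333,.142)"
```

```text
time: 5.08
position: [0.4678, 0.3342, 0.1434]
tcp_rot: [-3.137, -0.065, 1.571]
force: [0.3, 0.5, 0.9]
gripper_width: 0.749
finger_force: 0.0
go [-0.0013 -0.0008  0.0014] 0 | pos [0.4678 0.3342 0.1434] rot [-3.137 -0.065  1.571] t 5.08
```

Scaled: 0.001 m is 1.

```bash
python3 jog.py '{"motion":[[0, 0, 1, 0], [0, 0, 1, 0], [0, 0, 1, 0], [0, 0, 1, 0], [0, 0, 1, 0], [0, 0, 1, 0], [0, 0, 1, 0], [0, 0, 1, 0]]}' 0.3; python3 jog.py '{"motion":[[0, 0, -10, 0], [0, 0, -30, 0], [0, 0, -60, 0], [0, 0, -100, 0], [0, 0, -120, 0], [0, 0, -120, 0], [0, 0, -120, 0]]}'
python3 -c "
from h import *
go(.4835,-.3205,.25)
o=ctrl.get_obs();print(o['finger_force'],np.round(o['q'],2))
im=snap('scene','s2.png'); tiles(im,[(307,125)],'s2c.png',100,110,5,10,1)"
```

```text
time: 5.75
position: [0.4678, 0.3344, 0.1427]
tcp_rot: [-3.138, -0.066, 1.571]
force: [-1.4, 0.7, 7.2]
gripper_width: 0.444
finger_force: 59.8
time: 6.33
position: [0.4686, 0.3266, 0.2626]
tcp_rot: [-3.139, -0.066, 1.571]
force: [0.2, 0.5, -0.2]
gripper_width: 0.446
finger_force: 60.1
go [-0.6465  0.0145 -0.0299] 0 | pos [0.4686 0.3266 0.2626] rot [-3.139 -0.066  1.571] t 6.33
60.09144227486104 [0.58 0.19 0.1  1.45 0.06 2.15]
```

View pics/s2c.png

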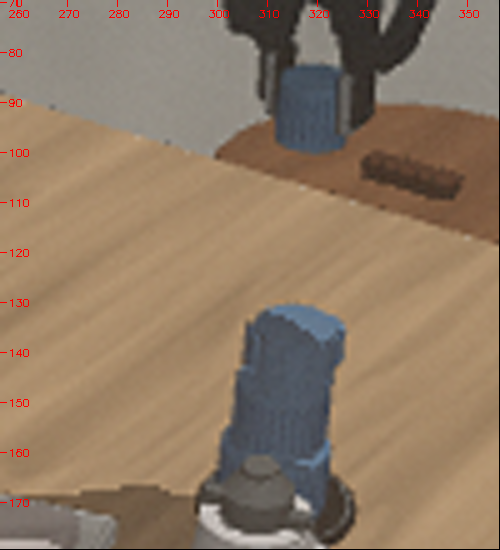

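```bash
python3 jog.py '{"motion":[[-640, 14.5, 0, 0], [-640, 14.5, 0, 0], [-640, 14.5, 0, 0], [-640, 14.5, 0, 0], [-640, 14.5, 0, 0], [-640, 14.5, 0, 0], [-640, 14.5, 0, 0], [-640, 14.5, 0, 0], [-640, 14.5, 0, 0], [-640, 14.5, 0, 0], [-640, 14.5, 0, 0], [-640, 14.5, 0, 0], [-640, 14.5, 0, 0], [-640, 14.5, 0, 0], [-640, 14.5, 0, 0], [-640, 14.5, 0, 0], [-640, 14.5, 0, 0], [-640, 14.5, 0, 0], [-640, 14.5, 0, 0], [-640, 14.5, 0, 0]]}'
python3 -c "
from h import *
go(.4835,-.3195,.22)"
```

```text
time: 8.05
position: [0.4828, -0.3109, 0.2197]
tcp_rot: [-3.135, -0.064, 1.573]
force: [0.1, -0.3, 0.0]
gripper_width: 0.448
finger_force: 60.2
go [-0.0086  0.0007 -0.0008] 0 | pos [ 0.4828 -0.3109  0.2197] rot [-3.135 -0.064  1.573] t 8.05
```

```bash
python3 -c "
from h import *
go(.4835,-.3195,.152)"; python3 jog.py '{"motion":[[-8, 1, 0, 0], [-6, 1, 20, 0], [-5, 1, 40, 0], [-4, 1, 60, 0], [-4, 1, 67, 0], [-4, 1, 67, 0], [-4, 1, 67, 0], [-4, 1, 67, 0]]}'
python3 -c "
from h import *
go(.4835,-.3195,.149)"
```

```text
go [-0.013   0.0012  0.067 ] 0 | pos [ 0.4828 -0.3109  0.2197] rot [-3.135 -0.064  1.573] t 8.05
time: 8.72
position: [0.4839, -0.3124, 0.154]
tcp_rot: [-3.137, -0.063, 1.572]
force: [-0.7, -0.8, -0.8]
gripper_width: 0.448
finger_force: 60.4
go [-0.0074 -0.0004  0.0045] 0 | pos [ 0.4839 -0.3124  0.154 ] rot [-3.137 -0.063  1.572] t 8.72
```

Scaled: -0.0075 m is -7.5, -0.007 m is -7.

```bash
python3 jog.py '{"motion":[[-7, 0, 1, 0], [-7.5, 0, 3, 0], [-7.5, 0, 5, 0], [-7.5, 0, 5, 0], [-7.5, 0, 5, 0]]}'
python3 jog.py '{"motion":[[0, 0, 0, 0], [0, 0, 0, 0], [0, 0, 0, 0], [0, 0, 0, 0], [0, 0, 0, 0], [0, 0, -20, 0], [0, 0, -50, 0], [0, 0, -80, 0], [0, 0, -80, 0], [0, 0, -80, 0]]}' 0.7
python3 -c "
from h import *
go(.4835,-.3195,.149)
o=ctrl.get_obs();print(np.round(o['q'],2))
im=snap('scene','s3.png');t=snap('top','t3.png')
tiles(np.hstack([im,t]),[(154,265),(512+395,203)],'s3c.png',60,70,6,10,2)"
```

```text
time: 9.13
position: [0.4841, -0.3201, 0.1488]
tcp_rot: [-3.138, -0.062, 1.571]
force: [-0.5, -0.5, 6.4]
gripper_width: 0.444
finger_force: 61.1
time: 9.97
position: [0.4846, -0.325, 0.2289]
tcp_rot: [-3.139, -0.062, 1.572]
force: [0.5, -0.8, 0.1]
gripper_width: 0.704
finger_force: 0.0
go [ 0.0006 -0.0009  0.08  ] 0 | pos [ 0.4846 -0.325   0.2289] rot [-3.139 -0.062  1.572] t 9.97
[-0.62  0.27  0.13  1.47  0.05  0.95]
```

View pics/s3c.png

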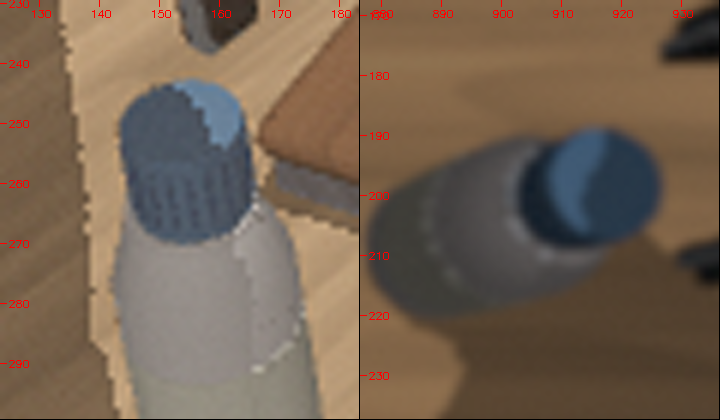

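Cap seated on the rinse bottle: rim at the collar line (y≈270) in the scene crop. Before the precise caps I'll remove the 0.06 rad tool tilt by going to joint 6's other limit and pushing lightly the mirrored way.

```bash
python3 jog.py '{"motion":[[0, 0, 0, -4.05], [0, 0, 0, -4.05], [0, 0, 0, -4.05], [0, 0, 0, -4.05], [0, 0, 0, -4.05], [0, 0, 0, -4.05], [0, 0, 0, -4.05], [0, 0, 0, -4.05], [0, 0, 0, -4.05], [0, 0, 0, -4.05], [0, 0, 0, -4.05], [0, 0, 0, -4.05], [0, 0, 0, -4.05], [0, 0, 0, -4.05], [0, 0, 0, -4.05], [0, 0, 0, -4.05], [0, 0, 0, -4.05], [0, 0, 0, -4.05], [0, 0, 0, -4.05], [0, 0, 0, -4.05]]}'
python3 -c "
from h import *
go(.4835,-.3195,.2)
o=ctrl.get_obs();print(np.round(o['q'],3))
print('capr',at('top',402.7,199,.176))"
```

```text
time: 11.73
position: [0.4758, -0.3341, 0.2257]
tcp_rot: [-3.084, 0.046, -0.641]
force: [0.1, -0.3, -0.2]
gripper_width: 0.697
finger_force: 0.0
go [-0.0014 -0.0148  0.0267] 0 | pos [ 0.4758 -0.3341  0.2257] rot [-3.084  0.046 -0.641] t 11.73
[-0.641  0.274  0.128  1.471  0.057  3.141]
capr [ 0.48245841 -0.31462097  0.176     ]
```

Scaled: -0.01 m is -10.

```bash
python3 jog.py '{"motion":[[0, 0, -10, -1], [0, 0, -10, -1], [0, 0, -10, -1], [0, 0, -10, -1], [0, 0, -10, -2], [0, 0, -10, -2], [0, 0, -10, -2], [0, 0, -10, -2], [0, 0, -10, -2], [0, 0, -10, -2], [0, 0, -10, -2], [0, 0, -10, -2], [0, 0, -10, -2.5], [0, 0, -10, -2.5], [0, 0, -10, -2.5], [0, 0, -10, -2.5], [0, 0, -10, -2.5], [0, 0, -10, -2.5], [0, 0, -10, -2.5], [0, 0, -10, -2.5]]}'
python3 jog.py '{"motion":[[0, 0, 0, -1], [0, 0, 0, -1], [0, 0, 0, -1], [0, 0, 0, -1], [0, 0, 0, -2], [0, 0, 0, -2], [0, 0, 0, -2], [0, 0, 0, -2], [0, 0, 0, -2], [0, 0, 0, -2], [0, 0, 0, -2], [0, 0, 0, -2], [0, 0, 0, -2.5], [0, 0, 0, -2.5], [0, 0, 0, -2.5], [0, 0, 0, -2.5], [0, 0, 0, -2.5], [0, 0, 0, -2.5], [0, 0, 0, -2.5], [0, 0, 0, -2.5]]}'
python3 -c "
from h import *
o=ctrl.get_obs();print(np.round(o['q'],3));print(Rn.from_euler('xyz',o['tcp_rot']).as_matrix()[:,2])"
```

```text
time: 13.4
position: [0.4765, -0.3344, 0.2363]
tcp_rot: [3.122, -0.07, 1.866]
force: [0.5, -0.2, -0.0]
gripper_width: 0.703
finger_force: 0.0
time: 15.07
position: [0.4765, -0.3344, 0.2363]
tcp_rot: [3.115, 0.068, -1.919]
force: [-0.4, 0.2, 0.3]
gripper_width: 0.703
finger_force: 0.0
[-0.641  0.275  0.153  1.494  0.057 -1.866]
[-0.00211303  0.07282081 -0.9973428 ]
```

```bash
python3 jog.py '{"motion":[[0, 0, 0, -1.25], [0, 0, 0, -1.25], [0, 0, 0, -1.25], [0, 0, 0, -1.25], [0, 0, 0, -1.25], [0, 0, 0, -1.25], [0, 0, 0, -1.25], [0, 0, 0, -1.25], [0, 0, 0, -1.25], [0, 0, 0, -1.25], [0, 0, 0, -1.25]]}'
python3 -c "
from h import *
o=ctrl.get_obs();print(np.round(o['q'],3));print(Rn.from_euler('xyz',o['tcp_rot']).as_matrix())
go(.4765,-.3644,.236)"
```

```text
time: 15.98
position: [0.4765, -0.3344, 0.2363]
tcp_rot: [-3.086, 0.047, -0.669]
force: [-0.1, -0.0, 0.5]
gripper_width: 0.698
finger_force: 0.0
[-0.641  0.275  0.153  1.494  0.057 -3.113]
[[ 0.78327821 -0.62166808 -0.00201077]
 [-0.61990697 -0.78129463  0.07276025]
 [-0.04680373 -0.05574503 -0.99734743]]
go [ 0.0186  0.0234 -0.0018] 0 | pos [ 0.4765 -0.3344  0.2363] rot [-3.086  0.047 -0.669] t 15.98
```

Scaled: 0.047 m is 47, 0.037 m is 37.

```bash
python3 jog.py '{"motion":[[37, 47, 0, 0], [37, 47, 0, 0], [37, 47, 0, 0], [37, 47, 0, 0], [37, 47, 0, 0], [37, 47, 0, 0]]}'
python3 -c "
from h import *
o=ctrl.get_obs();print(np.round(o['q'],3));print(Rn.from_euler('xyz',o['tcp_rot']).as_matrix()[:,2])
go(.4765,-.3644,.236)"
```

```text
time: 16.48
position: [0.4838, -0.3843, 0.2329]
tcp_rot: [-3.096, 0.046, -0.695]
force: [-0.6, 0.2, -0.3]
gripper_width: 0.701
finger_force: 0.0
[-0.693  0.348  0.244  1.514  0.045 -3.139]
[-0.00644096  0.06433124 -0.99790781]
go [-0.0185 -0.0107 -0.0018] 0 | pos [ 0.4838 -0.3843  0.2329] rot [-3.096  0.046 -0.695] t 16.48
```

Scaled: 0.1 m is 100, 0.06 m is 60.

```bash
python3 jog.py '{"motion":[[60, 100, 0, 0], [60, 100, 0, 0], [60, 100, 0, 0], [60, 100, 0, 0], [60, 100, 0, 0], [60, 100, 0, 0], [60, 100, 0, 0], [60, 100, 0, 0]]}'
python3 -c "
from h import *
o=ctrl.get_obs();print(np.round(o['q'],3));print(Rn.from_euler('xyz',o['tcp_rot']).as_matrix()[:,2])
go(.4765,-.3644,.236)"
```

```text
time: 17.15
position: [0.4924, -0.4719, 0.2261]
tcp_rot: [-3.13, 0.047, -0.77]
force: [0.3, -0.2, 0.2]
gripper_width: 0.699
finger_force: 0.0
[-0.769  0.485  0.433  1.565  0.012 -3.14 ]
[-0.02544404  0.04103001 -0.99883389]
go [-0.0866 -0.0661 -0.0051] 0 | pos [ 0.4924 -0.4719  0.2261] rot [-3.13   0.047 -0.77 ] t 17.15
```

```bash
python3 jog.py '{"motion":[[150, 10, 0, 0], [150, 10, 0, 0], [150, 10, 0, 0], [150, 10, 0, 0], [150, 10, 0, 0], [150, 10, 0, 0]]}'
python3 -c "
from h import *
o=ctrl.get_obs();print(np.round(o['q'],3));print(Rn.from_euler('xyz',o['tcp_rot']).as_matrix()[:,2])
go(.4765,-.3644,.236)"
```

```text
time: 17.65
position: [0.5706, -0.5567, 0.228]
tcp_rot: [-3.133, 0.092, -0.777]
force: [-2.7, 1.7, 10.8]
gripper_width: 0.697
finger_force: 0.0
[-0.776  0.987  1.347  2.022  0.009 -3.14 ]
[-0.05906933  0.07027022 -0.99577754]
go [-0.2018 -0.071   0.0111] 0 | pos [ 0.5706 -0.5567  0.228 ] rot [-3.133  0.092 -0.777] t 17.65
```

```bash
python3 jog.py '{"motion":[[-30, 0, -30, 0], [-30, 0, -70, 0], [-30, 0, -100, 0], [-30, 0, -120, 0], [-30, 0, -140, 0], [-30, 0, -140, 0]]}'
python3 -c "
from h import *
o=ctrl.get_obs();print(np.round(o['q'],3));print(Rn.from_euler('xyz',o['tcp_rot']).as_matrix()[:,2])
go(.4765,-.3644,.236)"
```

```text
time: 18.15
position: [0.5615, -0.5492, 0.3048]
tcp_rot: [-3.133, -0.006, -0.778]
force: [-0.5, 0.2, 0.8]
gripper_width: 0.697
finger_force: 0.0
[-0.778  0.89   1.346  2.021  0.009 -3.141]
[ 0.01033218  0.00193333 -0.99994475]
go [-0.1907 -0.0713  0.0683] 0 | pos [ 0.5615 -0.5492  0.3048] rot [-3.133 -0.006 -0.778] t 18.15
```

```bash
python3 -c "
from h import *
go(.515,.383,.28,3.95-2*np.pi)"
```

```text
go [-0.6877 -0.631   0.0261] 1.5549 | pos [ 0.5615 -0.5492  0.3048] rot [-3.133 -0.006 -0.778] t 18.15
```

The rows are not in the units I measure in: shifts go in mm. I convert before sending: -0.688 m is -688, -0.631 m is -631.

```bash
python3 jog.py '{"motion":[[-60, 0, 10, 0], [-120, -20, 10, 0.1], [-688, -631, 10, 1.555], [-688, -631, 10, 1.555], [-688, -631, 10, 1.555], [-688, -631, 10, 1.555], [-688, -631, 10, 1.555], [-688, -631, 10, 1.555], [-688, -631, 10, 1.555], [-688, -631, 10, 1.555], [-688, -631, 10, 1.555], [-688, -631, 10, 1.555], [-688, -631, 10, 1.555], [-688, -631, 10, 1.555], [-688, -631, 10, 1.555], [-688, -631, 10, 1.555], [-688, -631, 10, 1.555], [-688, -631, 10, 1.555], [-688, -631, 10, 1.555], [-688, -631, 10, 1.555]]}' 0.9
python3 -c "
from h import *
go(.515,.383,.28,3.95-2*np.pi);o=ctrl.get_obs();print(np.round(o['q'],3))"
```

```text
time: 19.82
position: [0.5249, 0.2059, 0.305]
tcp_rot: [-3.135, 0.024, -2.333]
force: [0.8, -0.8, -0.1]
gripper_width: 0.902
finger_force: 0.0
go [-0.1206  0.1297  0.0269] -0.0002 | pos [0.5249 0.2059 0.305 ] rot [-3.135  0.024 -2.333] t 19.82
[ 0.372  0.194  0.203  1.555  0.004 -0.436]
```

Scaled: 0.13 m is 130, -0.12 m is -120.

```bash
python3 jog.py '{"motion":[[-120, 130, 20, 0], [-120, 130, 20, 0], [-120, 130, 20, 0], [-120, 130, 20, 0], [-120, 130, 20, 0], [-120, 130, 20, 0], [-120, 130, 20, 0], [-120, 130, 20, 0], [-120, 130, 20, 0], [-120, 130, 20, 0]]}'
python3 -c "
from h import *
go(.515,.383,.28,3.95-2*np.pi);o=ctrl.get_obs();print(Rn.from_euler('xyz',o['tcp_rot']).as_matrix()[:,2])
wsnap('w3');c=wc('w3');q=proj(c,[.467,.333,.134])[0];print(q)
tiles(cv2.imread('pics/w3.png'),[q],'w3c.png',84,84,7,10,1)"
```

```text
time: 20.65
position: [0.5116, 0.3779, 0.2797]
tcp_rot: [-3.141, 0.011, -2.336]
force: [0.1, -0.0, -1.0]
gripper_width: 0.9
finger_force: 0.0
go [-0.0061  0.0011 -0.0002] -0.0024 | pos [0.5116 0.3779 0.2797] rot [-3.141  0.011 -2.336] t 20.65
[ 0.00827935  0.0079133  -0.99993441]
[255.69327102 109.2628968 ]
```

View pics/w3c.png

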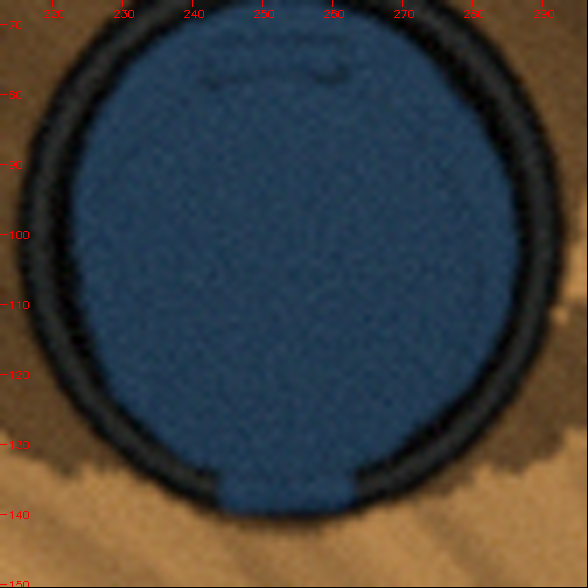

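```bash
python3 -c "
from h import *
c=wc('w3');p=lambda X,Y:at(c,220+(X-53)/7,70+(Y-25)/7,.132)
a,b=p(275,80),p(286,514);d=a-b;print(a,b,(a+b)/2,np.linalg.norm(d),np.arctan2(d[1],d[0]))
m=(a+b)/2
go(m[0],m[1],.106,np.arctan2(d[1],d[0]))"
```

```text
[0.45148101 0.31181365 0.132     ] [0.48728877 0.35106686 0.132     ] [0.46938489 0.33144025 0.132     ] 0.05313201016345468 -2.3103246641403428
go [ 0.0644 -0.0018  0.1726] -0.0251 | pos [0.5114 0.3779 0.2792] rot [-3.141  0.01  -2.335] t 20.7
```

Scaled: 0.1725 m is 172.5, 0.165 m is 165.

```bash
python3 jog.py '{"motion":[[30, -1, 10, -0.02], [65, -2, 30, -0.02], [65, -2, 60, -0.02], [65, -2, 100, -0.02], [65, -2, 140, -0.02], [65, -2, 165, -0.02], [65, -2, 172.5, -0.02], [65, -2, 172.5, -0.02], [65, -2, 172.5, -0.02]]}'
python3 -c "
from h import *
go(.4688,.3308,.106,-2.32)"
```

```text
time: 21.45
position: [0.4689, 0.3317, 0.1063]
tcp_rot: [-3.141, 0.01, -2.314]
force: [0.6, 0.1, 0.1]
gripper_width: 0.901
finger_force: 0.0
go [ 0.0007 -0.0005  0.0003] 0.0057 | pos [0.4689 0.3317 0.1063] rot [-3.141  0.01  -2.314] t 21.45
```

Scaled: -0.13 m is -130, -0.1 m is -100.

```bash
python3 jog.py '{"motion":[[0, 0, 0, 0], [0, 0, 0, 0], [0, 0, 0, 0], [0, 0, 0, 0], [0, 0, 0, 0], [0, 0, 0, 0], [0, 0, 0, 0]]}' 0.3; python3 jog.py '{"motion":[[0, 0, -10, 0], [0, 0, -30, 0], [0, 0, -60, 0], [0, 0, -100, 0], [0, 0, -130, 0], [0, 0, -130, 0], [0, 0, -130, 0]]}'
python3 -c "
from h import *
c=wc('w1');s=1.5625
print('tip',at(c,210/s,45/s,.156),tri((c,210/s,45/s),('top',180,168.4),('scene',308.8,161.5)))
go(.5475,.1555,.235,-np.pi+.08)
tiles(cv2.imread('pics/w1.png'),[(150,40)],'w1c.png',80,80,7,10,1)"
```

```text
time: 22.03
position: [0.4696, 0.3325, 0.1077]
tcp_rot: [-3.14, 0.013, -2.314]
force: [-0.4, -0.9, 6.6]
gripper_width: 0.577
finger_force: 61.6
time: 22.62
position: [0.4685, 0.3317, 0.2385]
tcp_rot: [-3.14, 0.014, -2.313]
force: [-0.3, -0.6, -0.6]
gripper_width: 0.577
finger_force: 62.0
tip [0.54735108 0.15233625 0.156     ] [0.5483219  0.15504497 0.15570135]
go [ 0.0765 -0.1773  0.0026] 0.7481 | pos [0.4685 0.3317 0.2385] rot [-3.14   0.014 -2.313] t 22.62
```

View pics/w1c.png

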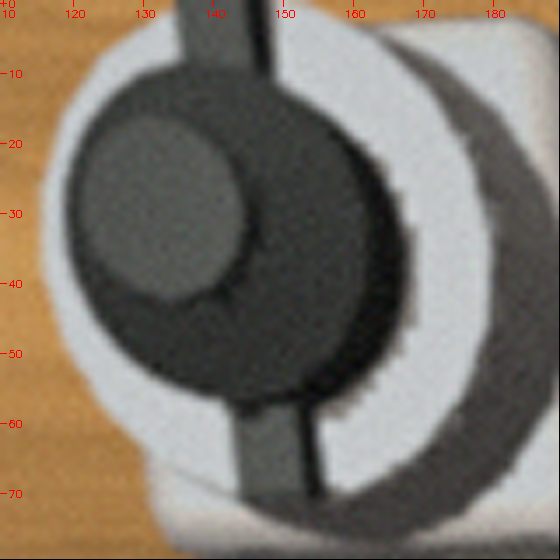

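```bash
python3 -c "
from h import *
c=wc('w1');p=lambda X,Y,z:at(c,120+(X-73)/7,10+(Y-74)/7,z)
print('tip',p(162,208,.156)); a,b=p(213,35,.133),p(273,493,.133);d=a-b;th=np.arctan2(d[1],d[0]);print(a,b,th, 'axis from lug end',b+.029*np.array([np.cos(th),np.sin(th),0]))
print('collar',p(267,232,.125)); print(tri((c,132.7,29.1),('top',180,168.4),('scene',308.8,161.5)))"
```

```text
tip [0.54704382 0.15374764 0.156     ]
[0.57017474 0.15599828 0.133     ] [0.51807238 0.15112538 0.133     ] 0.09325417816544175 axis from lug end [0.54694638 0.15382584 0.133     ]
collar [0.54986851 0.15344842 0.125     ]
[0.54815697 0.15563822 0.15562255]
```

```bash
python3 -c "
from h import *
go(.549,.1545,.235,-np.pi+.09)"; python3 jog.py '{"motion":[[77, -179, 0, 0.738], [77, -179, 0, 0.738], [77, -179, 0, 0.738], [77, -179, 0, 0.738], [77, -179, 0, 0.738], [77, -179, 0, 0.738], [77, -179, 0, 0.738], [77, -179, 0, 0.738], [77, -179, 0, 0.738], [77, -179, 0, 0.738]]}'
python3 -c "
from h import *
go(.549,.1545,.235,-np.pi+.09)
im=snap('scene','s4.png');t=snap('top','t4.png');w=snap('wrist','w4.png')
p=proj('scene',[.547,.1545,.2])[0];q=proj('top',[.547,.1545,.22])[0]
tiles(np.hstack([im,t,w]),[p,q+[512,0],(1024+256,240)],'s4c.png',66,120,4,10,3)"
```

```text
go [ 0.0762 -0.1791  0.0026] 0.7381 | pos [0.4685 0.3317 0.2385] rot [-3.14   0.014 -2.313] t 22.62
time: 23.45
position: [0.5468, 0.154, 0.234]
tcp_rot: [3.136, 0.006, -3.048]
force: [0.7, 0.9, -0.0]
gripper_width: 0.576
finger_force: 62.1
go [-0.0022  0.0003 -0.001 ] 0.0034 | pos [0.5468 0.154  0.234 ] rot [ 3.136  0.006 -3.048] t 23.45
```

View pics/s4c.png

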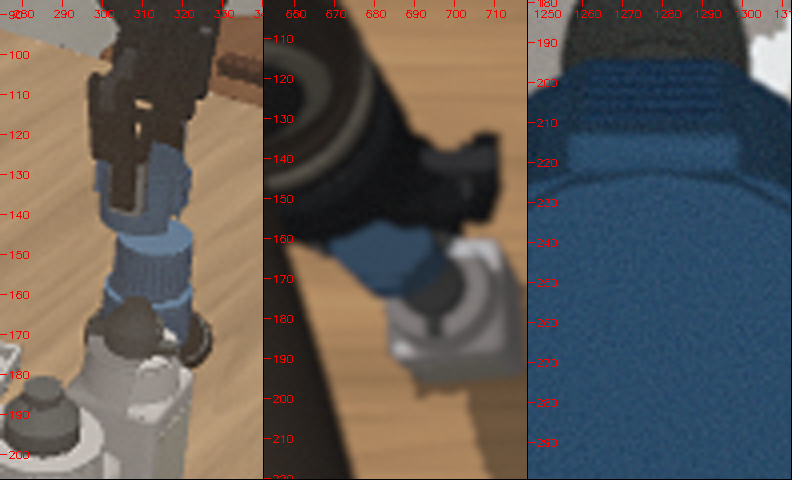

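```bash
python3 -c "
from h import *
o=ctrl.get_obs();R=Rn.from_euler('xyz',o['tcp_rot']).as_matrix()
for v in(212.3,222):
  for h in(.022,.0265):
    X=at('wrist',252.5,v,o['position'][2]+h);d=R.T@(X-o['position']);print(v,h,X,d)"
```

```text
212.3 0.022 [0.51626005 0.15005249 0.25623877] [ 0.03078644 -0.00089441 -0.0222006 ]
212.3 0.0265 [0.51454759 0.14989461 0.26073877] [ 0.03247767 -0.00086805 -0.02671131]
222 0.022 [0.52046972 0.15043821 0.25623877] [ 0.02655921 -0.00089816 -0.02217389]
222 0.0265 [0.51859786 0.15026572 0.26073877] [ 0.02841052 -0.00087166 -0.02668561]
```

```bash
python3 jog.py '{"motion":[[-3, 0.5, 10, 0], [-3, 0.5, 40, 0], [-3, 0.5, 60, 0], [-3, 0.5, 70, 0], [-3, 0.5, 78, 0], [-3, 0.5, 84, 0], [-3, 0.5, 84, 0]]}'
python3 -c "
from h import *
go(.550,.1545,.1375,-np.pi+.09)"
```

```text
time: 24.18
position: [0.5505, 0.1544, 0.1495]
tcp_rot: [3.136, 0.005, -3.051]
force: [0.3, 0.1, -1.0]
gripper_width: 0.577
finger_force: 62.1
go [0.0005 0.     0.012 ] 0.0002 | pos [0.5505 0.1544 0.1495] rot [ 3.136  0.005 -3.051] t 24.18
```

Scaled: 0.011 m is 11, 0.009 m is 9.

```bash
python3 jog.py '{"motion":[[0.5, 0, 4, 0], [0.5, 0, 7, 0], [0.5, 0, 9, 0], [0.5, 0, 11, 0], [0.5, 0, 11, 0], [0.5, 0, 11, 0]]}'
```

```text
time: 24.68
position: [0.5503, 0.1544, 0.1394]
tcp_rot: [3.136, 0.007, -3.052]
force: [-0.6, 0.2, 0.7]
gripper_width: 0.578
finger_force: 62.1
```

```bash
python3 jog.py '{"motion":[[0, 0, 1, 0], [0, 0, 2, 0], [0, 0, 3, 0], [0, 0, 3, 0]]}'; python3 jog.py '{"motion":[[0, 0, 0, 0], [0, 0, 0, 0], [0, 0, 0, 0], [0, 0, 0, 0], [0, 0, 0, 0]]}' 0.9;  python3 jog.py '{"motion":[[0, 0, -10, 0], [0, 0, -30, 0], [0, 0, -60, 0], [0, 0, -100, 0], [0, 0, -140, 0], [0, 0, -140, 0], [0, 0, -140, 0]]}'
python3 -c "
from h import *
go(.467,.27,.25,np.pi/2)
im=snap('scene','s5.png');t=snap('top','t5.png');w=snap('wrist','w5.png')
p=proj('scene',[.547,.1545,.14])[0];q=proj('top',[.547,.1545,.15])[0]
tiles(np.hstack([im,t]),[p,q+[512,0]],'s5c.png',66,90,6,10,2)"
```

```text
time: 25.02
position: [0.551, 0.1545, 0.1387]
tcp_rot: [3.136, 0.01, -3.052]
force: [-3.4, -1.6, 12.0]
gripper_width: 0.575
finger_force: 63.3
time: 25.43
position: [0.5502, 0.1544, 0.1359]
tcp_rot: [3.136, 0.006, -3.052]
force: [-0.3, -0.5, -0.2]
gripper_width: 0.895
finger_force: 0.0
time: 26.02
position: [0.5507, 0.154, 0.28]
tcp_rot: [3.135, 0.012, -3.052]
force: [0.6, -0.2, 0.2]
gripper_width: 0.902
finger_force: 0.0
go [0.0733 0.1229 0.0299] 1.6608 | pos [0.5507 0.154  0.28  ] rot [ 3.135  0.012 -3.052] t 26.02
```

View pics/s5c.png

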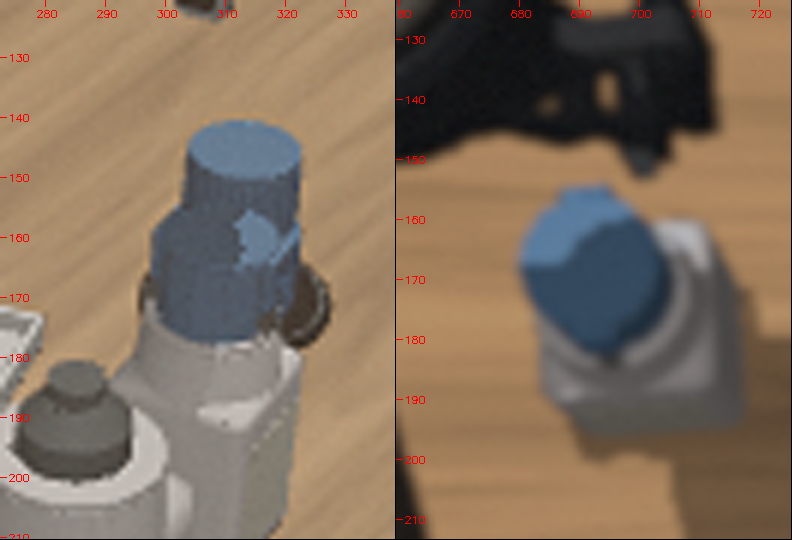

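```bash
python3 -c "
from h import *
a=np.linspace(0,2*np.pi,200);x,y=.5475,.1547
im=cv2.resize(cv2.imread('pics/s5.png'),None,fx=6,fy=6,interpolation=cv2.INTER_CUBIC)
for z,col in((.125,(0,255,0)),(.133,(0,0,255))):
  c=proj('scene',np.c_[x+.025*np.cos(a),y+.025*np.sin(a),0*a+z]);print(z,'max v',c[:,1].max(), c[c[:,1].argmax()])
  t=proj('scene',np.c_[x+.025*np.cos(a),y+.025*np.sin(a),0*a+z+.04]);print(' top',t.min(0),t.max(0))
  print(proj('scene',np.c_[x+.03*np.cos(a),y+.03*np.sin(a),0*a+.125])[:,1].max())
"
```

```text
0.125 max v 177.11684297115966 [307.82118307 177.11684297]
 top [298.18155575 153.73622842] [317.66284339 164.13421776]
178.22137064352657
0.133 max v 174.5644619690601 [308.05766114 174.56446197]
 top [298.37742588 151.12194384] [317.94264672 161.47003891]
178.22137064352657
```

Green hypothesis holds: the measured rim bottom at v≈177.5 fits seated (177.1), not standing on the lugs (174.6). Softener cap next.

```bash
python3 -c "
from h import *
go(.53,.333,.25)";python3 jog.py '{"motion":[[5, -180, 30, 0], [5, -180, 30, 0], [5, -180, 30, 0], [5, -180, 30, 0], [5, -180, 30, 0], [5, -180, 30, 0], [5, -180, 30, 0], [5, -180, 30, 0], [5, -180, 30, 0]]}' 1.0
python3 -c "
from h import *
go(.53,.333,.25)
wsnap('w6');c=wc('w6');q=proj(c,[.467,.333,.094])[0];print(q)
tiles(cv2.imread('pics/w6.png'),[q],'w6c.png',84,84,7,10,1)"
```

```text
go [0.003  0.1804 0.0263] 0 | pos [0.5491 0.1535 0.2753] rot [ 3.136  0.005 -3.052] t 26.17
time: 26.92
position: [0.5607, -0.0248, 0.245]
tcp_rot: [3.136, 0.006, -3.05]
force: [0.2, -0.6, 0.2]
gripper_width: 0.999
finger_force: 0.0
go [-0.0021  0.3591 -0.0028] 0 | pos [ 0.5607 -0.0248  0.245 ] rot [ 3.136  0.006 -3.05 ] t 26.92
[655.92372683 112.92744371]
```

View pics/w6c.png

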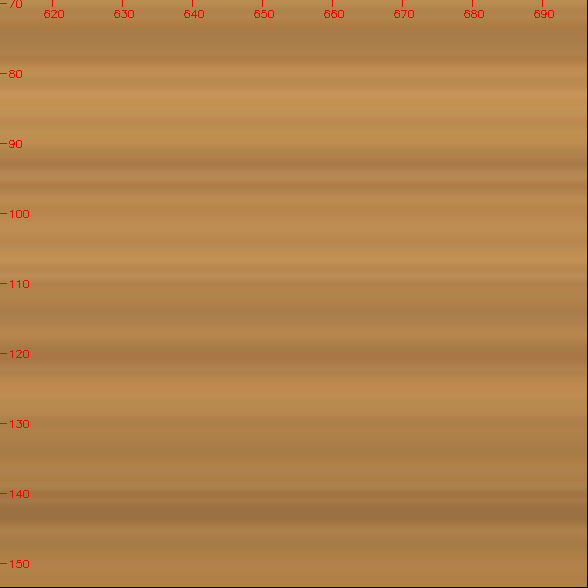

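Out of view budget, and I jogged the wrong way along the tool's y. The arm is still clear at z=0.245. From here I'll measure by code only: scene reading of the softener top at (312.9,145.3), plus a blue-mask fit in the wrist image.

Scaled: 0.358 m is 358.

```bash
python3 jog.py '{"motion":[[0, 358, 0, 0], [0, 358, 0, 0], [0, 358, 0, 0], [0, 358, 0, 0], [0, 358, 0, 0], [0, 358, 0, 0], [0, 358, 0, 0], [0, 358, 0, 0], [0, 358, 0, 0], [0, 358, 0, 0], [0, 358, 0, 0], [0, 358, 0, 0], [0, 358, 0, 0], [0, 358, 0, 0]]}'
cat >> h.py <<'E'
def circ(c,im,xy,z,r,w=.012):
    "score circles of radius r at height z around xy by radial gradient; best centre"
    g=cv2.GaussianBlur(im,(0,0),1).astype(float)
    a=np.linspace(0,2*np.pi,180,endpoint=False);cs=np.c_[np.cos(a),np.sin(a)]
    def samp(x,y,r):
        p=proj(c,np.c_[x+r*cs[:,0],y+r*cs[:,1],0*a+z]).astype(np.float32)
        return np.stack([cv2.remap(g[:,:,k].astype(np.float32),p[:,0],p[:,1],1).ravel() for k in range(3)],1)
    out=[]
    for dx in np.arange(-w,w+1e-6,.0015):
        for dy in np.arange(-w,w+1e-6,.0015):
            x,y=xy[0]+dx,xy[1]+dy
            e=np.abs(samp(x,y,r+.0015)-samp(x,y,r-.0015)).sum(1)
            out.append((np.mean(np.minimum(e,40)),x,y))
    out.sort(reverse=True);return np.round(out[:3],4)
E
python3 -c "
from h import *
go(.53,.333,.25)
print('scene pt',at('scene',312.9,145.3,.094))
wsnap('w7');c=wc('w7');im=cv2.imread('pics/w7.png');s=cv2.imread('pics/s5.png')
print(proj(c,[.467,.333,.094]))
for n,cc,i in(('w',c,im),('s','scene',s)):
  print(n,'soft',circ(cc,i,(.467,.333),.094,.029));print(n,'det',circ(cc,i,(.467,.333),.052,.034));print(n,'mat',circ(cc,i,(.467,.333),.008,.05))"
```

```text
time: 28.13
position: [0.5288, 0.3295, 0.2476]
tcp_rot: [3.136, 0.007, -3.053]
force: [0.3, 0.7, -0.0]
gripper_width: 1.004
finger_force: 0.0
go [-0.0015  0.0034 -0.0023] 0 | pos [0.5288 0.3295 0.2476] rot [ 3.136  0.007 -3.053] t 28.13
scene pt [0.46614527 0.32935763 0.094     ]
[[263.41584888 111.67039826]]
w soft [[34.7192  0.4625  0.327 ]
 [31.3298  0.464   0.3285]
 [31.1054  0.461   0.327 ]]
w det [[39.8967  0.464   0.3285]
 [39.0665  0.4625  0.3285]
 [36.3238  0.4655  0.3285]]
w mat [[40.      0.467   0.33  ]
 [40.      0.4655  0.3315]
 [40.      0.4655  0.33  ]]
s soft [[29.3762  0.467   0.33  ]
 [29.272   0.4685  0.33  ]
 [29.2631  0.4685  0.3285]]
s det [[18.7889  0.461   0.3405]
 [18.7653  0.461   0.342 ]
 [18.4092  0.4595  0.345 ]]
s mat [[23.3658  0.473   0.3285]
 [23.1453  0.473   0.33  ]
 [23.065   0.4715  0.33  ]]
```

```bash
python3 -c "
from h import *
go(.4645,.3285,.065)"
```

```text
go [0.0655 0.0036 0.1822] 0 | pos [0.5289 0.3295 0.2476] rot [ 3.136  0.007 -3.053] t 28.18
```

Scaled: 0.183 m is 183, 0.175 m is 175.

```bash
python3 jog.py '{"motion":[[30, 4, 10, 0], [65, 4, 40, 0], [65, 4, 70, 0], [65, 4, 100, 0], [65, 4, 130, 0], [65, 4, 160, 0], [65, 4, 175, 0], [65, 4, 183, 0], [65, 4, 183, 0], [65, 4, 183, 0]]}'
python3 jog.py '{"motion":[[0, 0, 0, 0], [0, 0, 0, 0], [0, 0, 0, 0], [0, 0, 0, 0], [0, 0, 0, 0], [0, 0, 0, 0], [0, 0, 0, 0]]}' 0.4
python3 jog.py '{"motion":[[0, 0, -10, 0], [0, 0, -30, 0], [0, 0, -60, 0], [0, 0, -100, 0], [0, 0, -140, 0], [0, 0, -180, 0], [0, 0, -200, 0], [0, 0, -200, 0], [0, 0, -200, 0]]}'
python3 -c "
from h import *
go(.5725,-.160,.26)
c=ctrl.get_calibration('wrist');im=snap('wrist','w8.png');o=ctrl.get_obs();p=o['position'];print(circ(c,im,p[:2],p[2]+.030,.029,.009))
im=snap('scene','s8.png');print(circ('scene',im,p[:2],p[2]+.030,.029,.009))"
```

```text
time: 29.02
position: [0.4652, 0.3296, 0.0646]
tcp_rot: [3.136, 0.007, -3.053]
force: [0.5, 0.6, 0.2]
gripper_width: 0.999
finger_force: 0.0
time: 29.6
position: [0.4658, 0.3305, 0.0661]
tcp_rot: [3.134, 0.01, -3.052]
force: [-0.3, -1.0, 6.1]
gripper_width: 0.668
finger_force: 63.9
time: 30.35
position: [0.4641, 0.3291, 0.2662]
tcp_rot: [3.134, 0.01, -3.052]
force: [0.3, 0.9, -1.1]
gripper_width: 0.665
finger_force: 63.9
go [-0.064  -0.4969  0.003 ] 0 | pos [0.4641 0.3291 0.2662] rot [ 3.134  0.01  -3.052] t 30.35
[[40.      0.4605  0.3287]
 [38.1734  0.4605  0.3272]
 [37.8409  0.459   0.3287]]
[[18.1967  0.4695  0.3197]
 [18.147   0.4695  0.3212]
 [18.0777  0.471   0.3197]]
```

Scaled: -0.497 m is -497, -0.066 m is -66.

```bash
python3 jog.py '{"motion":[[-66, -497, 0, 0], [-66, -497, 0, 0], [-66, -497, 0, 0], [-66, -497, 0, 0], [-66, -497, 0, 0], [-66, -497, 0, 0], [-66, -497, 0, 0], [-66, -497, 0, 0], [-66, -497, 0, 0], [-66, -497, 0, 0], [-66, -497, 0, 0], [-66, -497, 0, 0], [-66, -497, 0, 0], [-66, -497, 0, 0], [-66, -497, 0, 0], [-66, -497, 0, 0], [-66, -497, 0, 0]]}'
python3 -c "
from h import *
go(.5745,-.160,.182)"
```

```text
time: 31.87
position: [0.5736, -0.1591, 0.2613]
tcp_rot: [3.136, 0.006, -3.05]
force: [-0.1, -0.2, 0.2]
gripper_width: 0.667
finger_force: 64.0
go [-0.0003 -0.0015  0.0793] 0 | pos [ 0.5736 -0.1591  0.2613] rot [ 3.136  0.006 -3.05 ] t 31.87
```

```bash
python3 jog.py '{"motion":[[0, -1.5, 20, 0], [0, -1.5, 50, 0], [0, -1.5, 70, 0], [0, -1.5, 79, 0], [0, -1.5, 79, 0], [0, -1.5, 79, 0]]}'; python3 jog.py '{"motion":[[0, 0, 2, 0], [0, 0, 4, 0], [0, 0, 6, 0], [0, 0, 6, 0]]}'
```

```text
time: 32.37
position: [0.5745, -0.1606, 0.1832]
tcp_rot: [3.136, 0.007, -3.05]
force: [0.0, -0.3, 0.4]
gripper_width: 0.668
finger_force: 64.3
time: 32.7
position: [0.5754, -0.1614, 0.1791]
tcp_rot: [3.137, 0.01, -3.052]
force: [-2.6, 1.3, 10.3]
gripper_width: 0.664
finger_force: 65.1
```

Scaled: -0.09 m is -90, -0.06 m is -60.

```bash
python3 jog.py '{"motion":[[0, 0, 0, 0], [0, 0, 0, 0], [0, 0, 0, 0], [0, 0, 0, 0], [0, 0, 0, 0]]}' 1.0; python3 jog.py '{"motion":[[0, 0, -10, 0], [0, 0, -30, 0], [0, 0, -60, 0], [0, 0, -90, 0], [0, 0, -90, 0], [0, 0, -90, 0]]}'
python3 -c "
from h import *
go(.53,.333,.25)
im=snap('scene','s9.png');
for z in(.207,.215,.222): print(z,circ('scene',im,(.572,-.160),z,.029)[0])
print('rim',circ('scene',im,(.572,-.160),.165,.029)[0])
print(circ('scene',im,(.484,-.32),.176,.020)[0],circ('scene',im,(.547,.1545),.165,.025)[0])"
```

```text
time: 33.12
position: [0.5744, -0.1614, 0.1762]
tcp_rot: [3.136, 0.006, -3.052]
force: [0.1, -0.4, -0.7]
gripper_width: 0.998
finger_force: 0.0
time: 33.62
position: [0.575, -0.1622, 0.2692]
tcp_rot: [3.138, 0.011, -3.052]
force: [0.0, 0.1, -0.8]
gripper_width: 1.001
finger_force: 0.0
go [0.0005 0.4972 0.0212] 0 | pos [ 0.575  -0.1622  0.2692] rot [ 3.138  0.011 -3.052] t 33.62
0.207 [31.1382  0.5765 -0.166 ]
0.215 [31.3086  0.5825 -0.172 ]
0.222 [19.7097  0.584  -0.172 ]
rim [27.1148  0.5765 -0.163 ]Traceback (most recent call last):
  File "<string>", line 7, in <module>
    print(circ('scene',im,(.484,-.32),.176,.020)[0],circ('scene',im,(.547,.1545),.165,.025)[0])
                                                    ~~~~^^^^^^^^^^^^^^^^^^^^^^^^^^^^^^^^^^^
  File "h.py", line 57, in circ
    e=np.abs(samp(x,y,r+.0015)-samp(x,y,r-.0015)).sum(1)
                               ~~~~^^^^^^^^^^^^^
  File "h.py", line 51, in samp
    p=proj(c,np.c_[x+r*cs[:,0],y+r*cs[:,1],0*a+z]).astype(np.float32)
      ~~~~^^^^^^^^^^^^^^^^^^^^^^^^^^^^^^^^^^^^^^^^
  File "h.py", line 12, in proj
    K,r,t=P(c);return cv2.projectPoints(np.array(p,float).reshape(-1,3),r,t,K,None)[0].reshape(-1,2)
          ~^^^
  File "h.py", line 4, in P
    c=ctrl.get_calibration(c) if isinstance(c,str) else c
      ~~~~~~~~~~~~~~~~~~~~^^^
ValueError: time passes only in moves, steps and waits
```

```bash
sed -i 's/^def P(c):/import functools\ngc=functools.lru_cache(None)(ctrl.get_calibration)\ndef P(c):/; s/c=ctrl.get_calibration(c) if isinstance/c=(gc(c) if c!="wrist" else ctrl.get_calibration(c)) if isinstance/' h.py
python3 jog.py '{"motion":[[0, 497, 0, 0], [0, 497, 0, 0], [0, 497, 0, 0], [0, 497, 0, 0], [0, 497, 0, 0], [0, 497, 0, 0], [0, 497, 0, 0], [0, 497, 0, 0], [0, 497, 0, 0], [0, 497, 0, 0], [0, 497, 0, 0], [0, 497, 0, 0], [0, 497, 0, 0], [0, 497, 0, 0], [0, 497, 0, 0], [0, 497, 0, 0], [0, 497, 0, 0], [0, 497, 0, 0]]}'
python3 -c "
from h import *
go(.53,.333,.25)
wsnap('w10');c=wc('w10');im=cv2.imread('pics/w10.png');s=snap('scene','s10.png');t=snap('top','t10.png')
for n,cc,i in(('w',c,im),('s','scene',s),('t','top',t)):
  print(n,'det',circ(cc,i,(.465,.330),.052,.034)[:2]);print(n,'mat',circ(cc,i,(.465,.330),.008,.05)[0])
for n,cc,i in(('s','scene',s),('t','top',t)):
  print(n,'softcap',circ(cc,i,(.573,-.161),.207,.029)[0],'collar',circ(cc,i,(.573,-.161),.165,.032)[0],'base',circ(cc,i,(.573,-.161),.05,.039)[0])
  print(n,'rinse',circ(cc,i,(.484,-.32),.176,.02)[0],'child',circ(cc,i,(.548,.1545),.165,.025)[0])"
```

```text
time: 35.17
position: [0.5297, 0.3317, 0.2695]
tcp_rot: [3.136, 0.007, -3.053]
force: [-0.5, -0.1, 0.1]
gripper_width: 1.001
finger_force: 0.0
go [-0.0003  0.0011  0.0195] 0 | pos [0.5297 0.3317 0.2695] rot [ 3.136  0.007 -3.053] t 35.17
w det [[40.      0.465   0.327 ]
 [40.      0.4635  0.327 ]]
w mat [40.      0.4665  0.3315]
s det [[25.8019  0.4695  0.321 ]
 [25.5676  0.4695  0.3225]]
s mat [23.8498  0.474   0.33  ]
t det [[33.2769  0.462   0.3255]
 [32.9375  0.4635  0.3255]]
t mat [36.9723  0.465   0.3285]
s softcap [39.2929  0.576  -0.1625] collar [27.9509  0.5715 -0.1565] base [14.014   0.5715 -0.1565]
s rinse [39.2517  0.4885 -0.3215] child [22.0637  0.5495  0.156 ]
t softcap [38.7339  0.573  -0.161 ] collar [36.555  0.585 -0.17 ] base [22.2912  0.561  -0.1535]
t rinse [39.5576  0.484  -0.3215] child [35.9612  0.5495  0.1545]
```

```bash
python3 -c "
from h import *
go(.4642,.3265,.022)"
```

```text
go [ 0.0673 -0.0014  0.2471] 0 | pos [0.5296 0.3322 0.2696] rot [ 3.136  0.007 -3.053] t 35.32
```

Scaled: 0.205 m is 205, 0.19 m is 190.

```bash
python3 jog.py '{"motion":[[30, -1, 10, 0], [67, -1.5, 40, 0], [67, -1.5, 70, 0], [67, -1.5, 100, 0], [67, -1.5, 130, 0], [67, -1.5, 160, 0], [67, -1.5, 190, 0], [67, -1.5, 205, 0], [67, -1.5, 205, 0], [67, -1.5, 205, 0]]}'; python3 -c "
from h import *
go(.4642,.3265,.022)"
```

```text
time: 36.15
position: [0.4636, 0.3263, 0.0636]
tcp_rot: [3.137, 0.005, -3.052]
force: [0.4, -0.0, 1.4]
gripper_width: 0.999
finger_force: 0.0
go [-0.0005 -0.0001  0.0416] 0 | pos [0.4636 0.3263 0.0636] rot [ 3.137  0.005 -3.052] t 36.15
```

```bash
python3 jog.py '{"motion":[[0, 0, 8, 0], [0, 0, 16, 0], [0, 0, 24, 0], [0, 0, 32, 0], [0, 0, 41, 0], [0, 0, 41, 0], [0, 0, 41, 0]]}'
```

```text
time: 36.73
position: [0.4636, 0.3267, 0.022]
tcp_rot: [3.137, 0.005, -3.052]
force: [0.7, 0.3, 0.2]
gripper_width: 0.999
finger_force: 0.0
```

No contact. Close and lift.

```bash
python3 jog.py '{"motion":[[0, 0, 0, 0], [0, 0, 0, 0], [0, 0, 0, 0], [0, 0, 0, 0], [0, 0, 0, 0], [0, 0, 0, 0]]}' 0.5
python3 jog.py '{"motion":[[0, 0, -10, 0], [0, 0, -30, 0], [0, 0, -60, 0], [0, 0, -100, 0], [0, 0, -140, 0], [0, 0, -180, 0], [0, 0, -220, 0], [0, 0, -235, 0], [0, 0, -235, 0], [0, 0, -235, 0]]}'
python3 -c "
from h import *
go(.5728,.0078,.25)
c=ctrl.get_calibration('wrist');im=snap('wrist','w11.png');o=ctrl.get_obs();p=o['position'];print(circ(c,im,p[:2],p[2]+.030,.034,.009)[:2])
t=snap('top','t11.png');print('det collar',circ('top',t,(.571,.0075),.150,.037)[:2])"
```

```text
time: 37.23
position: [0.4648, 0.3275, 0.024]
tcp_rot: [3.135, 0.008, -3.052]
force: [-1.3, -0.2, 6.0]
gripper_width: 0.78
finger_force: 67.3
time: 38.07
position: [0.4631, 0.3258, 0.259]
tcp_rot: [3.135, 0.008, -3.052]
force: [0.0, -0.4, -1.4]
gripper_width: 0.785
finger_force: 67.0
go [-0.0806 -0.3267  0.0074] 0 | pos [0.4631 0.3258 0.259 ] rot [ 3.135  0.008 -3.052] t 38.07
[[40.      0.4611  0.3255]
 [39.371   0.4626  0.3255]]
det collar [[ 3.25500e+01  5.68000e-01 -3.00000e-03]
 [ 3.24998e+01  5.69500e-01 -3.00000e-03]]
```

Scaled: -0.327 m is -327, -0.08 m is -80.

```bash
python3 jog.py '{"motion":[[-80, -327, 0, 0], [-80, -327, 0, 0], [-80, -327, 0, 0], [-80, -327, 0, 0], [-80, -327, 0, 0], [-80, -327, 0, 0], [-80, -327, 0, 0], [-80, -327, 0, 0], [-80, -327, 0, 0], [-80, -327, 0, 0], [-80, -327, 0, 0], [-80, -327, 0, 0], [-80, -327, 0, 0], [-80, -327, 0, 0]]}'
python3 -c "
from h import *
go(.5723,.0078,.169)"
```

```text
time: 39.33
position: [0.5715, 0.0085, 0.2565]
tcp_rot: [3.136, 0.006, -3.049]
force: [0.8, -0.7, -0.3]
gripper_width: 0.782
finger_force: 67.1
go [-0.0002 -0.0013  0.0875] 0 | pos [0.5715 0.0085 0.2565] rot [ 3.136  0.006 -3.049] t 39.33
```

Scaled: 0.087 m is 87, 0.082 m is 82.

```bash
python3 jog.py '{"motion":[[0, -1, 20, 0], [0, -1, 50, 0], [0, -1, 70, 0], [0, -1, 82, 0], [0, -1, 87, 0], [0, -1, 87, 0], [0, -1, 87, 0]]}'; python3 jog.py '{"motion":[[0, 0, 2, 0], [0, 0, 4, 0], [0, 0, 6, 0], [0, 0, 6, 0]]}'
```

```text
time: 39.92
position: [0.5726, 0.0072, 0.1702]
tcp_rot: [3.136, 0.007, -3.051]
force: [0.2, 1.3, -0.5]
gripper_width: 0.78
finger_force: 67.1
time: 40.25
position: [0.5733, 0.0069, 0.166]
tcp_rot: [3.136, 0.01, -3.052]
force: [-2.2, 0.6, 9.1]
gripper_width: 0.777
finger_force: 68.0
```

Scaled: 0.24 m is 240, 0.2 m is 200.

```bash
python3 jog.py '{"motion":[[0, 0, 0, 0], [0, 0, 0, 0], [0, 0, 0, 0], [0, 0, 0, 0], [0, 0, 0, 0]]}' 1.0; python3 jog.py '{"motion":[[0, 0, -10, 0], [0, 0, -30, 0], [0, 0, -60, 0], [0, 0, -90, 0], [0, 0, -120, 0], [50, 0, -130, 0], [100, 0, -130, 0], [150, 0, -130, 0], [200, 0, -130, 0], [240, 0, -130, 0], [240, 0, -130, 0], [240, 0, -130, 0]]}'
python3 -c "
from h import *
s=snap('scene','s12.png');t=snap('top','t12.png')
D=dict(rinse=(.4835,-.3205,.14,.036,.02),child=(.5475,.1547,.125,.04,.025),soft=(.572,-.160,.165,.042,.029),det=(.5715,.0078,.15,.044,.034))
for n,(x,y,z,h,r) in D.items():
  for nm,i in(('scene',s),('top',t)):
    print(n,nm,'top',circ(nm,i,(x,y),z+h,r)[0],'| 7mm high',circ(nm,i,(x,y),z+h+.007,r)[0])
hsv=cv2.cvtColor(s,cv2.COLOR_BGR2HSV);m=cv2.inRange(hsv,(95,60,30),(130,255,255))
n,_,st,ce=cv2.connectedComponentsWithStats(m)
print([(list(map(int,st[i])),ce[i].round(1)) for i in range(1,n) if st[i][4]>80])
a=np.linspace(0,6.28,200)
for nme,(x,y,z,h,r) in D.items():
  q=np.vstack([proj('scene',np.c_[x+r*np.cos(a),y+r*np.sin(a),0*a+zz]) for zz in(z,z+h)]);print(nme,'expected box',np.r_[q.min(0),q.max(0)-q.min(0)].round(1))"
```

```text
time: 40.67
position: [0.5724, 0.0067, 0.1632]
tcp_rot: [3.136, 0.006, -3.052]
force: [-0.8, 0.2, 0.0]
gripper_width: 1.001
finger_force: 0.0
time: 41.67
position: [0.3277, -0.0159, 0.2938]
tcp_rot: [3.136, 0.008, -3.052]
force: [1.3, 0.5, 0.7]
gripper_width: 1.002
finger_force: 0.0
rinse scene top [39.4194  0.488  -0.322 ] | 7mm high [39.3996  0.494  -0.3265]
rinse top top [39.9917  0.485  -0.3205] | 7mm high [39.9942  0.4835 -0.319 ]
child scene top [29.43    0.552   0.1532] | 7mm high [29.6485  0.558   0.1427]
child top top [37.4557  0.549   0.1547] | 7mm high [37.7826  0.546   0.1532]
soft scene top [39.3538  0.5765 -0.163 ] | 7mm high [39.2427  0.581  -0.169 ]
soft top top [39.4003  0.5735 -0.1615] | 7mm high [39.3696  0.572  -0.16  ]
det scene top [2.94532e+01 5.76000e-01 4.80000e-03] | 7mm high [ 2.95375e+01  5.82000e-01 -2.70000e-03]
det top top [3.93157e+01 5.73000e-01 7.80000e-03] | 7mm high [3.93066e+01 5.71500e-01 7.80000e-03]
[([299, 156, 22, 11, 163], array([309.7, 160.3])), ([272, 173, 29, 17, 382], array([286.3, 180.6])), ([227, 205, 28, 18, 398], array([240.5, 213.5])), ([144, 244, 21, 14, 221], array([153.6, 250.3]))]
rinse expected box [142.2 241.5  23.2  27.7]
child expected box [297.2 153.7  20.4  23.4]
soft expected box [225.3 202.8  28.5  33.8]
det expected box [269.5 170.7  30.1  32.5]
```

All four caps fit the seated heights in both views, each within 2–3 mm of its bottle axis, and the arm is clear. Handing in.

```bash
python3 -c "
from bench import ctrl
print(ctrl.sign_off())"
```

```text
the job is handed in; nothing more can be done
None
```

All four caps are on their own bottles, with the child-proof cap down over its lugs. I handed the job in at about 42 s; every cap measured seated and within about 3 mm of its bottle's axis in the final top-camera check, and no verdict came back.

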